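# Turn the gel imager's filter wheel to amber and take the picture

## Robot

A 7-joint arm with a two-finger parallel gripper is mounted at the origin on the work surface. World frame = base frame: x ahead of the robot, y to its left, z up, the work surface at z = 0. Lengths are in m, angles in rad, forces in N, time in s.
With the tool pointing down it reaches from about 0.35 to 0.9 m from the base axis. Payload 8.1 kg.
Tool frame: the origin (TCP) lies between the finger pads; the fingertips stand 8 mm ahead of it and the grasp point (between the pads) lies 11 mm behind it (arm.tcp_to_tips is the distance from the TCP to the fingertips, in m); z points along the fingers, x is the direction in which the jaws open and shut, and the axes are right-handed (so a half turn about z gives the same grasp; the last joint's range is limited). The gripper opens to 92 mm and grips with 3 to 60 N. Pads are 19 mm wide; open, the fingers measure 130 mm over their backs; the gripper's body (75 mm by 190 mm) begins 47 mm behind the grasp point.
Start: joints at [1.219, 0.434, 0.025, 1.573, -0.012, 1.134, -0.075], TCP at [0.154, -0.606, 0.235] pointing down, gripper open.
Joint ranges: [-2.62, 2.62], [-0.44, 2.09], [-1.27, 1.32], [0.08, 2.57], [-1.32, 4.46], [0.12, 2], [-2.74, 2.74]. Speed limits (rad/s): [2.22, 2.22, 3.01, 3.01, 3.14, 3.14, 3.14].

## Interface

Orientations are given as a rotation vector (axis times angle).
In Python, from cell import arm, eyes gives the robot as it stands.
- The arm moves only by the tool play_rows, never from a script. Its argument "rows" is a list of rows, each a list of 3 entries, a list of its own where there are three numbers: the shift along the tool's x, y, z each as a share of 50 cm, from -1 to 1, then the turn, a rotation vector about the tool's x, y, z each as a share of 60 degrees, from -1 to 1, then the opening, from -1 (shut) to 1 (fully open), so that 0 is half open. In form: [[[dx, dy, dz], [ax, ay, az], grip], ...]. A call has 1 to 10 rows; each row is the pose to reach, as a shift and turn from the pose commanded when the call began, along the tool's axes at that moment; what a row does not reach only later rows make up. A row lasts 1/10 s, in which the tool goes at most 50 mm and 8.59 degrees, less where a joint would pass 70% of its speed; a pose out of reach is approached as far as the arm can. A call with a number of a shift or a turn outside -1 to 1 is refused whole. A call with a gripper value outside its range is refused whole. The fingers move at their own pace and stop on an object; "newtons" is the grip in N (left out, the last holds). Time passes only in rows, so rows that repeat a pose let the fingers close. It gives the time, the measured TCP pose, the force and the opening at its end, in the units of the state.
- arm.observe(): the state, without advancing time (a new reading comes with each control period).
- eyes.get_image(name): name is "scene" or "top" or "wrist"; returns (picture, depth): 400x640x3 uint8, red, green, blue; 400x640 float32, m along the optical axis (not along the pixel's ray), 0 where there is no reading.
- eyes.get_calibration(name): a dict with "intrinsics" (3x3 intrinsics, pixels), "R" (3x3) and "t" (3): a world point X has camera coordinates R X + t. Camera axes: x right, y down, z forward; pixel columns grow to the right and rows downward; lengths in m; the calibration is good to about 2 mm. A picture is of the moment at which its call begins: read the wrist's pose just before it. get_calibration takes no time and is no camera call; for the wrist camera it gives the pose at the moment of the call.
- arm.sign_off(): hands the job in, once; it reports no verdict.
The state is a dict: "clock": time; "joints": joint angles; "dq": joint speeds; "joint_efforts": joint torques, N m; "position": TCP position; "ee_rot": TCP orientation; "force": force on the tool from outside, world axes, zero at the start; "ft_torque": the same for the moment, N m; "width": opening from 0.0 (shut) to 1.0 (fully open).
Only numpy, scipy, OpenCV 4.12 (cv2) and the standard library are available. Lean on these libraries where they do the work, as an engineer would, in place of code of your own. Each camera call takes 0.05 s, during which the arm holds its last target.

## Task

Change the gel imager over to its amber filter: push the tabs of its filter wheel round with a fingertip, either way, until the wheel has clicked to rest with the amber filter squarely under the camera lens. Then, and not before, press the green capture key on the control pad fully down and let it come up again. Only push and press, lift nothing: the wheel stays down on its spindle, and the other things on the bench stay where they are.

Things in the scene. Friction and masses are not known exactly. Their poses are not given: they have to be found in the camera images.
- imager: gel imager, fixed on the bench; origin on the filter wheel's axis at bench level, x from the axis to the lens (away from the robot), z up. White base 275 x 240 x 50 mm; dark grey hood, x -95 to +135, y +/-105, flat top at z 165 mm. Camera over the lens: 34 x 34 mm, blue, top at z 275; its arm (z 245 to 259 mm) runs back to a column at x 112 to 130 mm, 40 mm wide.
- lens (a point): the point on the camera's optical axis level with the wheel's top face, 182 mm above the bench: where the chosen filter must be. Fixed to the imager, at its x = 47 mm; same axes. The black lens above it is 42 mm across, its mouth 5 mm above the wheel's face.
- wheel_hub (a point): centre of the filter wheel's top face, on its upright axis, 182 mm above the bench. Level light grey disc, 150 mm across, 10 mm thick, 7 mm above the hood, lying on a spindle (held down by about 6 N). Six filters at 47 mm radius, 60 degrees apart, anticlockwise from above: amber (orange), green, red, blue, clear (white), smoke grey.
- amber_filter (a point): centre of the amber filter's upper face, in the wheel's top face, 47 mm from the wheel's axis; turns with the wheel. The filter is 37 mm across.
- amber_tab (a point): middle of the top of the amber filter's tab, 86 mm from the wheel's axis, 206 mm above the bench. Each of the six filters has such an upright black tab outward of it, its top and outer end in the filter's colour: 12 mm wide (tangentially), 74 to 97 mm from the axis, standing 24 mm above the wheel's face. Fingers fit between tabs, above the disc or outside its rim.
- filter_wheel (a joint): wheel angle, rad, anticlockwise from above; 0 (or a multiple of 2 pi) with amber under the lens. Six click stops pi/3 apart: a spring draws it to the nearest stop, so past midway it jumps ahead of the finger to the next, within 0.5 s. Needs up to 3 N at a tab. Turns freely both ways. Starts at the 2nd, 3rd or 4th stop from amber.
- control_pad: light grey control pad, 120 (x) x 80 (y) x 30 mm, fixed on the bench to the right or left of the imager; origin at the centre of its underside, x away from the robot. The capture key is at its x = -26 mm.
- capture_top (a point): centre of the top of the green round capture key, 26 mm across, 52 mm above the bench when up, in a black collar 42 mm across whose top is 42 mm above the bench
- capture (a joint): travel of the capture key in m: 0 up, 0.006 fully down; it needs 3.5 N to go fully down and springs back up
- tube_rack: green microtube rack, 110 x 70 x 55 mm with tubes; loose bystander, origin at the centre of its underside; leave it alone
- tip_box: pipette-tip box with a blue rim, 90 x 127 x 78 mm; loose bystander, origin at the centre of its underside; leave it alone
- timer: white bench timer, 25 x 72 x 66 mm, standing; loose bystander, origin at the centre of its underside; leave it alone
- pipette: grey pipette lying flat, 250 mm long (along its x), 30 mm high; loose bystander, origin at the centre of its underside; leave it alone
- bottle: glass reagent bottle with a blue cap, 60 mm wide, 125 mm high; loose bystander, origin at the centre of its underside; leave it alone
- gel_tray: clear gel-casting tray with a red comb, 100 x 129 x 36 mm; loose bystander, origin at the centre of its underside; leave it alone
- marker: marker pen lying flat, 130 mm long (along its x), 13 mm high; loose bystander, origin at the centre of its underside; leave it alone

How it is judged:
By the outcome, as a careful person would: the job done as asked, in the order asked, and still so for the second after the job is handed in, with the robot touching nothing.
It also fails if it takes over 67 s, if anything falls off the work surface, if the arm or the gripper's body presses on something with over 40 N, if the wrist force passes 120 N, or if a joint passes its speed limit or range.

## Working session

There is one attempt and no reset: what is moved stays moved. The work goes in short steps, Python scripts to look and compute and a tool call to move; the robot and the scene stay as the last step left them, time stands still between calls to the robot, and variables do not carry over. Pictures are saved under pics/ and viewed, and the job is handed in when it is done.

Besides the shell and the picture viewer there is one more tool, called as name([rows], argument=value, ...), one row to a line, values as JSON. play_rows: Moves the arm, as the interface text tells. Its arguments: {"type":"object","properties":{"rows":{"type":"array","items":{"type":"array"}},"newtons":{"type":"number"}},"required":["rows"]}

```bash
mkdir -p pics; ls; python3 - <<'E'
from cell import arm, eyes
import cv2
s=arm.observe();print(s)
for n in("scene","top","wrist"):
    p,d=eyes.get_image(n);cv2.imwrite(f"pics/{n}0.png",p[:,:,::-1])
    print(n,eyes.get_calibration(n))
E
```

```text
pics
{'clock': 0.0, 'joints': array([ 1.21938153,  0.4352318 ,  0.02496977,  1.57407557, -0.01159356,
        1.13396523, -0.07510926]), 'dq': array([-0.00057594, -0.00083626,  0.00228822,  0.00077665,  0.0023344 ,
        0.0003649 ,  0.00154692]), 'joint_efforts': array([-8.77970851e-04, -6.67873192e+01,  9.84228440e-01, -3.14461112e+01,
       -6.06653024e-02,  4.26369812e-02,  1.71312377e-04]), 'position': array([ 0.15373911, -0.60530424,  0.23394776]), 'ee_rot': array([-2.47920261e+00,  1.92820583e+00,  2.03385250e-03]), 'force': array([ 0.64505055,  1.09558526, -0.25959616]), 'ft_torque': array([-0.05467143,  0.01356791, -0.01001649]), 'width': 0.9984944367141197}
scene {'intrinsics': array([[386.68868869,   0.        , 315.25915609],
       [  0.        , 386.68868869, 200.95949098],
       [  0.        ,   0.        ,   1.        ]]), 'R': array([[ 0.86212618,  0.50662838,  0.00813229],
       [ 0.29551156, -0.48970307, -0.82028277],
       [-0.41159612,  0.70959043, -0.57190039]]), 't': array([-0.48387057, -0.02512476,  1.37478561])}
top {'intrinsics': array([[511.3327114 ,   0.        , 324.67844364],
       [  0.        , 511.3327114 , 200.13532456],
       [  0.        ,   0.        ,   1.        ]]), 'R': array([[-0.04561963, -0.99894505, -0.00525609],
       [-0.97878938,  0.04574989, -0.19969551],
       [ 0.19972531, -0.00396543, -0.9798439 ]]), 't': array([0.08152511, 0.54004649, 1.56990204])}
wrist {'intrinsics': array([[275.98155709,   0.        , 319.95676916],
       [  0.        , 275.98155709, 193.59818156],
       [  0.        ,   0.        ,   1.        ]]), 'R': array([[ 2.48220270e-01, -9.68703458e-01, -5.55133581e-04],
       [-9.37093040e-01, -2.40265549e-01,  2.53237242e-01],
       [-2.45445171e-01, -6.23384048e-02, -9.67404048e-01]]), 't': array([-0.62480744, -0.03146084,  0.38805125])}
```

View pics/top0.png

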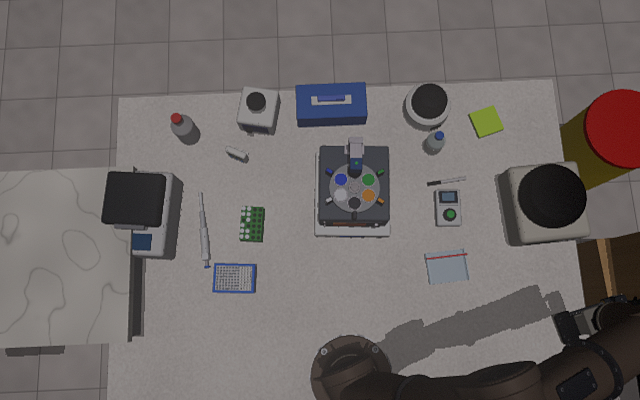

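View pics/scene0.png

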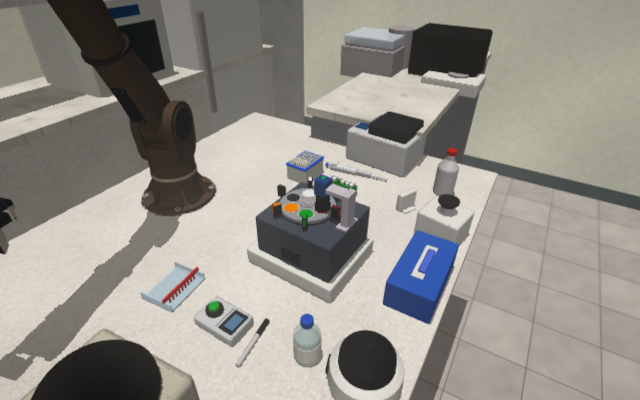

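```bash
cat > h.py <<'E'
import numpy as np, cv2
from cell import arm, eyes
def ray(c,u,v,z):
    K,R,t=c["intrinsics"],c["R"],c["t"]
    o=-R.T@t; d=R.T@np.linalg.inv(K)@[u,v,1]
    return o+d*(z-o[2])/d[2]
def proj(c,X):
    q=c["intrinsics"]@(c["R"]@np.array(X)+c["t"]); return q[:2]/q[2]
def look(n,name,box=None,f=1):
    p,d=eyes.get_image(n); q=p[:,:,::-1]
    if box: q=q[box[1]:box[3],box[0]:box[2]]
    cv2.imwrite(f"pics/{name}.png",cv2.resize(q,None,fx=f,fy=f,interpolation=cv2.INTER_CUBIC)); return p,d
E
python3 - <<'E'
from h import *
p=cv2.imread("pics/top0.png")
cv2.imwrite("pics/topz.png",cv2.resize(p[130:240,305:475],None,fx=4.7,fy=4.7,interpolation=cv2.INTER_CUBIC))
c=eyes.get_calibration("top")
# colour blobs
hsv=cv2.cvtColor(p,cv2.COLOR_BGR2HSV)
for nm,lo,hi,z in (("amber",(8,120,120),(22,255,255),.182),("green",(45,100,60),(75,255,255),.182),("blue",(105,80,60),(130,255,255),.182),("key",(45,100,60),(85,255,255),.052)):
    m=cv2.inRange(hsv,lo,hi); n,l,st,ce=cv2.connectedComponentsWithStats(m)
    for i in range(1,n):
        if st[i,4]>8 and 300<ce[i][0]<475 and 130<ce[i][1]<240: print(nm,st[i],ce[i],ray(c,*ce[i],z).round(4),ray(c,*ce[i],.206).round(4))
E
```

```text
amber [362 189  13  12 115] [367.88695652 194.8       ] [ 0.5273 -0.0701  0.182 ] [ 0.5222 -0.0679  0.206 ]
amber [378 198   6   5  17] [380.29411765 200.17647059] [ 0.5096 -0.1053  0.182 ] [ 0.5048 -0.1025  0.206 ]
green [378 169   6   5  19] [380.31578947 170.94736842] [ 0.5976 -0.1113  0.182 ] [ 0.5914 -0.1084  0.206 ]
green [363 174  11  11 102] [368.11764706 179.2254902 ] [ 0.5741 -0.0737  0.182 ] [ 0.5683 -0.0714  0.206 ]
green [447 210   7   8  45] [450.17777778 213.73333333] [ 0.46   -0.3051  0.182 ] [ 0.4561 -0.2991  0.206 ]
blue [435 131   9   9  60] [439.13333333 134.85      ] [ 0.7008 -0.2948  0.182 ] [ 0.6929 -0.2889  0.206 ]
blue [350 158  12  12 130] [355.53846154 163.59230769] [ 0.6235 -0.0394  0.182 ] [ 0.6169 -0.0377  0.206 ]
blue [326 168   7   6  25] [329.04 170.44] [0.6062 0.0401 0.182 ] [0.5999 0.0404 0.206 ]
blue [334 174  13  11 115] [340.35652174 178.85217391] [0.5791 0.0079 0.182 ] [0.5732 0.0088 0.206 ]
blue [340 236  10   1  10] [344.5 236. ] [0.4093 0.0048 0.182 ] [0.4061 0.0057 0.206 ]
blue [351 236  10   1  10] [355.5 236. ] [ 0.4078 -0.0269  0.182 ] [ 0.4047 -0.0254  0.206 ]
key [378 169   6   5  19] [380.31578947 170.94736842] [ 0.6312 -0.1267  0.052 ] [ 0.5914 -0.1084  0.206 ]
key [363 174  11  11 102] [368.11764706 179.2254902 ] [ 0.6057 -0.0858  0.052 ] [ 0.5683 -0.0714  0.206 ]
key [447 210   7   8  45] [450.17777778 213.73333333] [ 0.4814 -0.3378  0.052 ] [ 0.4561 -0.2991  0.206 ]
```

View pics/topz.png

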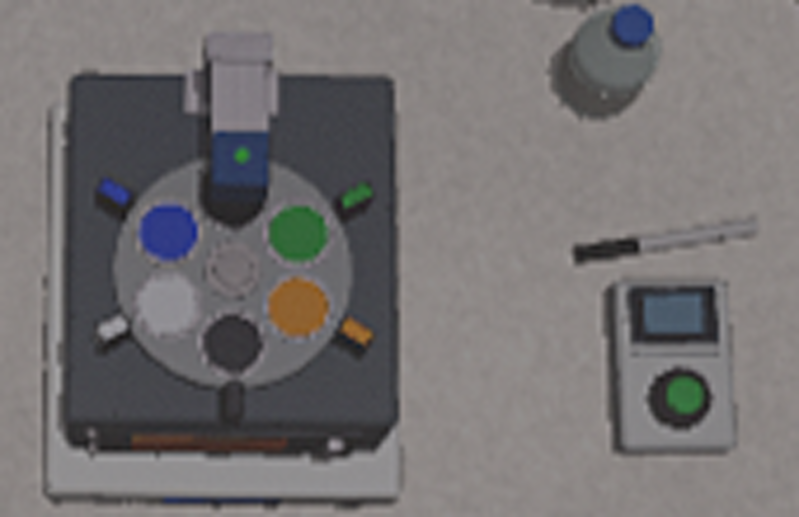

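```bash
cat >> h.py <<'E'
from scipy.spatial.transform import Rotation as Ro
HUB=np.array([.553,-.031]); YAW=np.radians(-3.65)
def im(x,y,z):
    c,s=np.cos(YAW),np.sin(YAW); return np.array([HUB[0]+c*x-s*y,HUB[1]+s*x+c*y,z])
# tool: z down, x = imager -y
RT=np.array([[np.sin(YAW),-np.cos(YAW),0],[-np.cos(YAW),-np.sin(YAW),0],[0,0,-1]]).T
def rows(pts,base=None):
    s=arm.observe(); R=Ro.from_rotvec(s["ee_rot"]).as_matrix(); p=s["position"] if base is None else base
    a=(Ro.from_matrix(R.T@RT).as_rotvec()/np.radians(60)).round(3)
    for q in pts: print(((R.T@(np.array(q)-p))/.5).round(4),a)
E
python3 - <<'E'
from h import *
print(np.linalg.det(RT),RT)
rows([(.30,-.33,.28),im(-84,46,260)/1 if 0 else im(-.084,.046,.26),im(-.084,.046,.197)])
E
```

```text
0.9999999999999999 [[-0.06366144 -0.99797155  0.        ]
 [-0.99797155  0.06366144  0.        ]
 [ 0.          0.         -1.        ]]
[-0.462  -0.4191 -0.0912] [0.    0.001 0.298]
[-1.0561 -0.9252 -0.0506] [0.    0.001 0.298]
[-1.056  -0.9252  0.0754] [0.    0.001 0.298]
```

play_rows([
  [[-0.46,-0.42,-0.09],[0,0,0.3],-1],
  [[-0.46,-0.42,-0.09],[0,0,0.3],-1],
  [[-0.46,-0.42,-0.09],[0,0,0.3],-1],
  [[-0.46,-0.42,-0.09],[0,0,0.3],-1],
  [[-0.46,-0.42,-0.09],[0,0,0.3],-1],
  [[-0.46,-0.42,-0.09],[0,0,0.3],-1],
  [[-0.46,-0.42,-0.09],[0,0,0.3],-1],
  [[-0.46,-0.42,-0.09],[0,0,0.3],-1],
], newtons=20)

```text
clock: 0.95
position: [0.3023, -0.3289, 0.2802]
ee_rot: [-2.153, 2.287, -0.001]
force: [-0.7, -0.8, -0.3]
width: 0.354
```

```bash
python3 - <<'E'
from h import *
s=arm.observe();print(s["position"],s["width"],s["joints"])
rows([im(-.084,.046,.26)])
E
```

```text
[ 0.30233527 -0.32886064  0.28023273] 0.35420688510309706 [ 0.77376568  0.10683336 -0.07229478  1.90834257  0.00796014  1.12582158
 -0.93275758]
[-0.7175 -0.2967  0.0407] [-0.001 -0.     0.003]
```

play_rows([
  [[-0.718,-0.298,0.04],[0,0,0],-1],
  [[-0.718,-0.298,0.04],[0,0,0],-1],
  [[-0.718,-0.298,0.04],[0,0,0],-1],
  [[-0.718,-0.298,0.04],[0,0,0],-1],
  [[-0.718,-0.298,0.04],[0,0,0],-1],
  [[-0.718,-0.298,0.04],[0,0,0],-1],
  [[-0.718,-0.298,0.04],[0,0,0],-1],
  [[-0.718,-0.298,0.04],[0,0,0],-1],
  [[-0.718,-0.298,0.04],[0,0,0],-1],
  [[-0.718,-0.298,0.04],[0,0,0],-1],
])

```text
clock: 1.95
position: [0.4731, 0.0166, 0.259]
ee_rot: [2.147, -2.292, -0.001]
force: [0.0, -1.1, -0.5]
width: 0.008
```

```bash
python3 - <<'E'
from h import *
s=arm.observe();print(s["position"],s["width"],s["joints"])
look("top","top1",(280,110,480,250),4); look("wrist","wrist1")
rows([im(*q) for q in ((-.084,.046,.26),(-.084,.046,.197),(-.086,.03,.197),(-.084,0,.197),(-.078,-.018,.197),(-.076,-.03,.197),(-.076,-.043,.197),(-.076,-.043,.25))])
E
```

```text
[0.47314477 0.0165916  0.25902898] 0.007552002825633729 [ 0.21660571  0.20185591 -0.42780966  1.86339103  0.09353959  1.09728304
 -1.88222097]
[-0.0099  0.0019 -0.0014] [ 0.001 -0.001 -0.004]
[-0.01    0.0018  0.1246] [ 0.001 -0.001 -0.004]
[0.022  0.0057 0.1246] [ 0.001 -0.001 -0.004]
[0.082  0.0014 0.1247] [ 0.001 -0.001 -0.004]
[ 0.1179 -0.0108  0.1247] [ 0.001 -0.001 -0.004]
[ 0.1419 -0.0149  0.1247] [ 0.001 -0.001 -0.004]
[ 0.1679 -0.015   0.1248] [ 0.001 -0.001 -0.004]
[ 0.168  -0.0149  0.0188] [ 0.001 -0.001 -0.004]
```

View pics/top1.png

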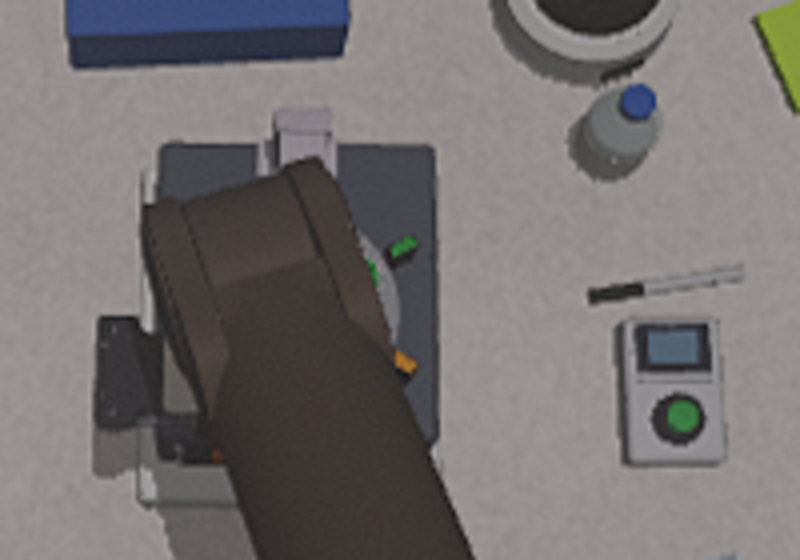

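View pics/wrist1.png

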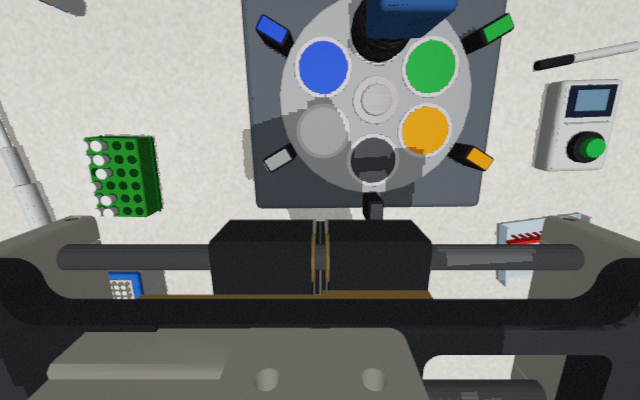

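```bash
python3 - <<'E'
from h import *
s=arm.observe();c=eyes.get_calibration("wrist");p,d=eyes.get_image("wrist")
for v in (225,240,265,290):
    for u in (205,215,240,280,300,319,340,380,425,440): 
        X=c["R"].T@(np.linalg.inv(c["intrinsics"])@[u,v,1]*d[v,u]-c["t"])-s["position"]
        print(v,u,(d[v,u]).round(3),(X*1000).round(0))
print(proj(c,s["position"]), [proj(c,s["position"]+RT@[dx,0,.008]).round(0) for dx in(-.019,.019)])
E
```

```text
225 205 0.435 [ -77.  187. -260.]
225 215 0.436 [ -78.  171. -260.]
225 240 0.087 [39. 23. 67.]
225 280 0.086 [39. 10. 68.]
225 300 0.087 [38.  4. 68.]
225 319 0.161 [11. -0. -3.]
225 340 0.088 [37. -9. 67.]
225 380 0.087 [ 36. -21.  67.]
225 425 0.437 [-100. -160. -261.]
225 440 0.436 [-102. -184. -260.]
240 205 0.441 [-102.  191. -260.]
240 215 0.077 [39. 27. 78.]
240 240 0.077 [39. 20. 78.]
240 280 0.076 [38.  9. 79.]
240 300 0.076 [38.  3. 79.]
240 319 0.141 [10. -0. 18.]
240 340 0.076 [37. -8. 79.]
240 380 0.076 [ 36. -19.  79.]
240 425 0.077 [ 35. -31.  78.]
240 440 0.442 [-127. -185. -260.]
265 205 0.084 [29. 33. 73.]
265 215 0.076 [33. 27. 80.]
265 240 0.076 [32. 20. 80.]
265 280 0.076 [31.  9. 80.]
265 300 0.076 [31.  4. 80.]
265 319 0.083 [27. -1. 74.]
265 340 0.076 [31. -7. 81.]
265 380 0.076 [ 30. -18.  81.]
265 425 0.075 [ 29. -30.  81.]
265 440 0.082 [ 25. -37.  75.]
290 205 0.465 [-193.  207. -260.]
290 215 0.078 [25. 28. 80.]
290 240 0.078 [25. 21. 80.]
290 280 0.078 [24. 10. 81.]
290 300 0.078 [24.  4. 81.]
290 319 0.127 [-6.  1. 37.]
290 340 0.077 [23. -7. 81.]
290 380 0.078 [ 22. -18.  81.]
290 425 0.078 [ 21. -31.  81.]
290 440 0.467 [-220. -189. -261.]
[320.1194029  243.46556688] [array([289., 238.]), array([351., 238.])]
```

play_rows([
  [[-0.01,0.002,0.04],[0,0,0],-1],
  [[-0.01,0.002,0.08],[0,0,0],-1],
  [[-0.01,0.002,0.11],[0,0,0],-1],
  [[-0.01,0.002,0.125],[0,0,0],-1],
  [[-0.01,0.002,0.125],[0,0,0],-1],
  [[0.005,0.004,0.125],[0,0,0],-1],
  [[0.02,0.006,0.125],[0,0,0],-1],
  [[0.02,0.006,0.125],[0,0,0],-1],
])

```text
clock: 2.9
position: [0.4694, 0.0058, 0.1978]
ee_rot: [-2.145, 2.295, -0.002]
force: [-0.2, -0.4, -0.3]
width: 0.006
```

```bash
python3 - <<'E'
from h import *
look("wrist","wrist2");look("scene","scene2",(220,150,400,290),4)
rows([im(*q) for q in ((-.084,0,.197),(-.078,-.018,.197),(-.076,-.03,.197),(-.076,-.043,.197),(-.076,-.043,.25))])
E
```

```text
[ 0.0654 -0.0036  0.0014] [-0.001 -0.    -0.003]
[ 0.1014 -0.0157  0.0014] [-0.001 -0.    -0.003]
[ 0.1254 -0.0198  0.0014] [-0.001 -0.    -0.003]
[ 0.1514 -0.0199  0.0014] [-0.001 -0.    -0.003]
[ 0.1514 -0.02   -0.1046] [-0.001 -0.    -0.003]
```

View pics/scene2.png

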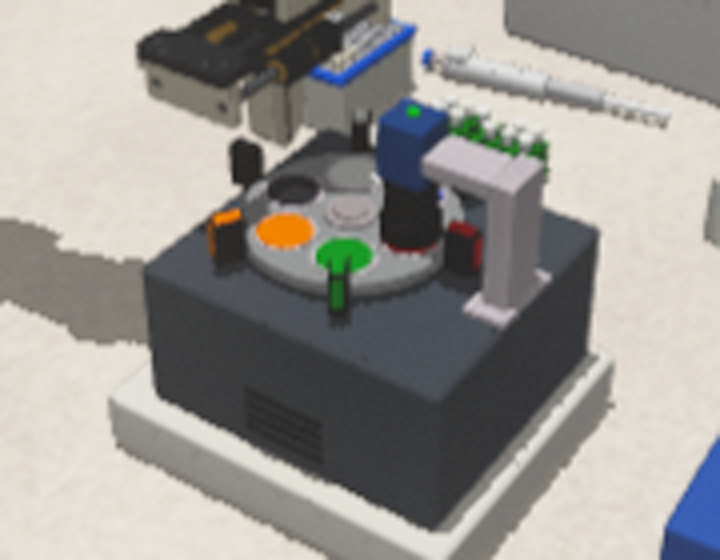

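View pics/wrist2.png

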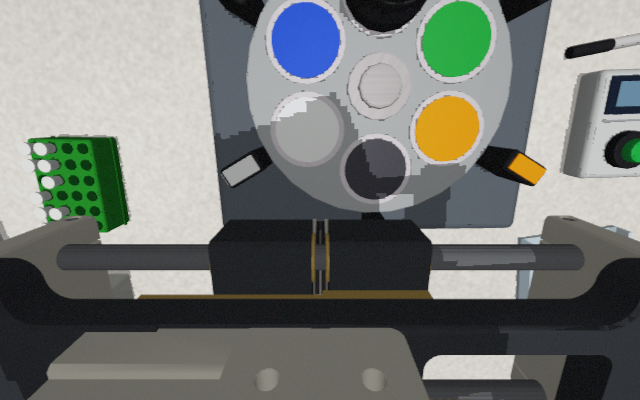

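play_rows([
  [[0.02,0,0.001],[0,0,0],-1],
  [[0.04,-0.002,0.001],[0,0,0],-1],
  [[0.06,-0.004,0.001],[0,0,0],-1],
  [[0.075,-0.008,0.001],[0,0,0],-1],
  [[0.09,-0.012,0.001],[0,0,0],-1],
  [[0.1,-0.016,0.001],[0,0,0],-1],
  [[0.11,-0.018,0.001],[0,0,0],-1],
  [[0.12,-0.02,0.001],[0,0,0],-1],
  [[0.13,-0.02,0.001],[0,0,0],-1],
  [[0.14,-0.02,0.001],[0,0,0],-1],
])

```text
clock: 4.0
position: [0.4746, -0.0632, 0.1967]
ee_rot: [2.148, -2.292, -0.0]
force: [0.1, 0.2, 0.1]
width: 0.001
```

```bash
python3 - <<'E'
from h import *
look("wrist","wrist3");look("scene","scene3",(220,150,400,290),4)
rows([im(*q) for q in ((-.076,-.043,.197),(-.076,-.043,.25))])
E
```

```text
[ 0.0106 -0.0004 -0.0006] [ 0.    -0.    -0.003]
[ 0.0106 -0.0004 -0.1066] [ 0.    -0.    -0.003]
```

View pics/scene3.png

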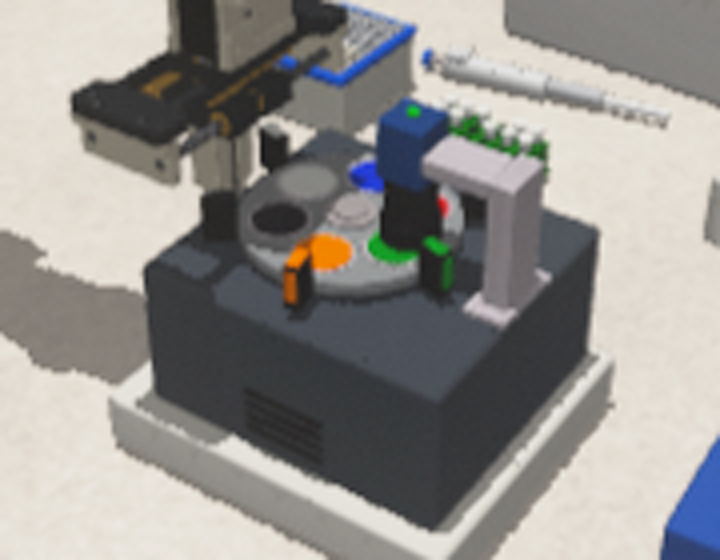

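View pics/wrist3.png

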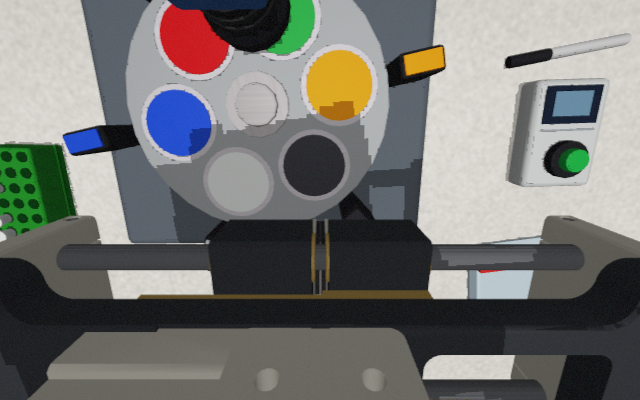

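play_rows([
  [[0.004,0,0],[0,0,0],-1],
  [[0.008,0,0],[0,0,0],-1],
  [[0.01,0,0],[0,0,0],-1],
  [[0.01,0,0],[0,0,0],-1],
])

```text
clock: 4.5
position: [0.4744, -0.068, 0.1967]
ee_rot: [2.147, -2.293, 0.0]
force: [-0.3, 0.1, 0.2]
width: 0.009
```

```bash
python3 - <<'E'
from h import *
look("wrist","wrist4");look("scene","scene4",(220,150,400,290),4)
E
```

```text
(no output)
```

View pics/scene4.png

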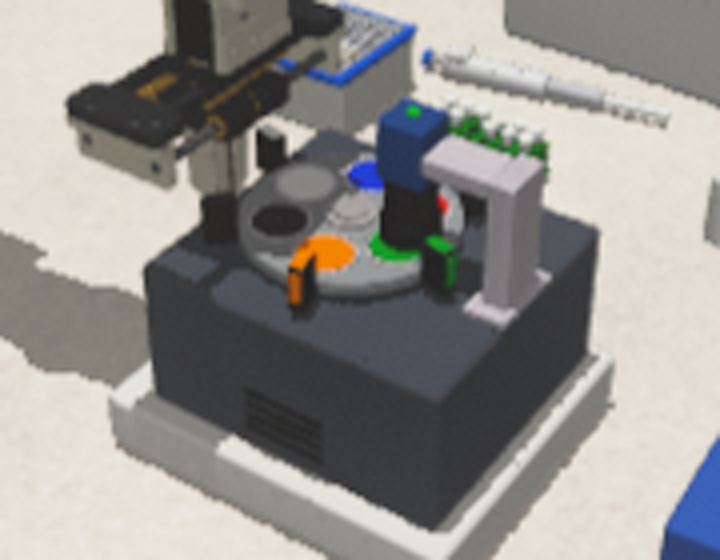

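View pics/wrist4.png

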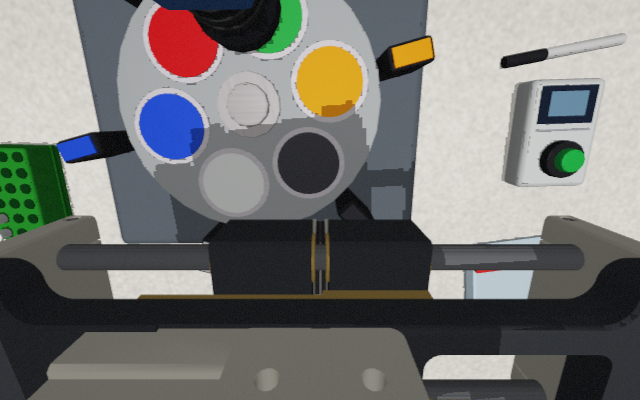

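```bash
cat >> h.py <<'E'
def wheel(n="wrist"):
    s=arm.observe(); c=eyes.get_calibration(n); p,d=eyes.get_image(n)
    hsv=cv2.cvtColor(p,cv2.COLOR_RGB2HSV)
    for nm,lo,hi in (("amber",(8,120,60),(25,255,255)),("green",(45,100,60),(75,255,255)),("blue",(105,80,60),(130,255,255))):
        m=cv2.inRange(hsv,lo,hi); k,l,st,ce=cv2.connectedComponentsWithStats(m)
        for i in range(1,k):
            if st[i,4]<12: continue
            for z in(.182,.206):
                X=ray(c,*ce[i],z)[:2]-HUB; r=np.hypot(*X)
                if abs(r-(.047 if z<.2 else .086))<.008: print(n,nm,z,st[i].tolist(),"r",r.round(4),"ang rel lens",np.degrees(np.arctan2(X[1],X[0])-YAW).round(1))
E
python3 - <<'E'
from h import *
print(arm.observe()["force"],arm.observe()["ft_torque"],arm.observe()["position"]);wheel();wheel("scene");wheel("top")
E
```

```text
[-0.52515842 -0.38832749 -0.74099408] [ 0.00634972  0.04486334 -0.07545673] [ 0.47439782 -0.06789442  0.19673085]
wrist amber 0.206 [391, 37, 44, 32, 915] r 0.0878 ang rel lens -74.3
wrist amber 0.182 [297, 46, 66, 71, 3692] r 0.0492 ang rel lens -72.7
wrist amber 0.206 [311, 233, 5, 49, 180] r 0.0885 ang rel lens -154.8
wrist amber 0.206 [325, 233, 5, 49, 180] r 0.0924 ang rel lens -150.4
wrist green 0.182 [256, 0, 46, 53, 1198] r 0.0474 ang rel lens -29.2
wrist blue 0.182 [139, 93, 66, 67, 3332] r 0.0448 ang rel lens 102.3
wrist blue 0.206 [56, 135, 42, 27, 711] r 0.0825 ang rel lens 104.0
scene amber 0.206 [292, 209, 17, 17, 147] r 0.0885 ang rel lens -68.3
scene green 0.182 [312, 208, 13, 7, 46] r 0.0506 ang rel lens -23.3
scene green 0.206 [312, 208, 13, 7, 46] r 0.0796 ang rel lens -36.2
top green 0.206 [362, 155, 3, 6, 13] r 0.0865 ang rel lens -16.2
top blue 0.182 [333, 185, 12, 11, 87] r 0.0478 ang rel lens 99.4
top blue 0.206 [323, 190, 7, 5, 25] r 0.0859 ang rel lens 104.9
```

play_rows([
  [[0,0,0],[0,0,0],-1],
  [[0,0,0],[0,0,0],-1],
  [[0,0,0],[0,0,0],-1],
])

```text
clock: 5.05
position: [0.4744, -0.0679, 0.1967]
ee_rot: [2.148, -2.293, 0.0]
force: [-0.8, 0.1, 0.5]
width: 0.007
```

```bash
python3 - <<'E'
from h import *
print(arm.observe()["force"],arm.observe()["position"]);wheel()
look("top","top5",(280,110,440,250),5)
c=eyes.get_calibration("scene");p,d=look("scene","scene5",(250,150,350,240),8)
E
```

```text
[-0.77766048  0.14913574  0.47866341] [ 0.47437498 -0.06791906  0.19672059]
wrist amber 0.206 [391, 37, 44, 32, 917] r 0.0878 ang rel lens -74.3
wrist amber 0.182 [297, 46, 66, 71, 3689] r 0.0492 ang rel lens -72.7
wrist amber 0.206 [311, 233, 5, 49, 180] r 0.0885 ang rel lens -154.8
wrist amber 0.206 [325, 233, 5, 49, 175] r 0.0925 ang rel lens -150.4
wrist green 0.182 [256, 0, 46, 53, 1200] r 0.0474 ang rel lens -29.2
wrist blue 0.182 [139, 93, 65, 67, 3333] r 0.0448 ang rel lens 102.3
wrist blue 0.206 [56, 135, 42, 27, 715] r 0.0825 ang rel lens 104.0
```

View pics/scene5.png

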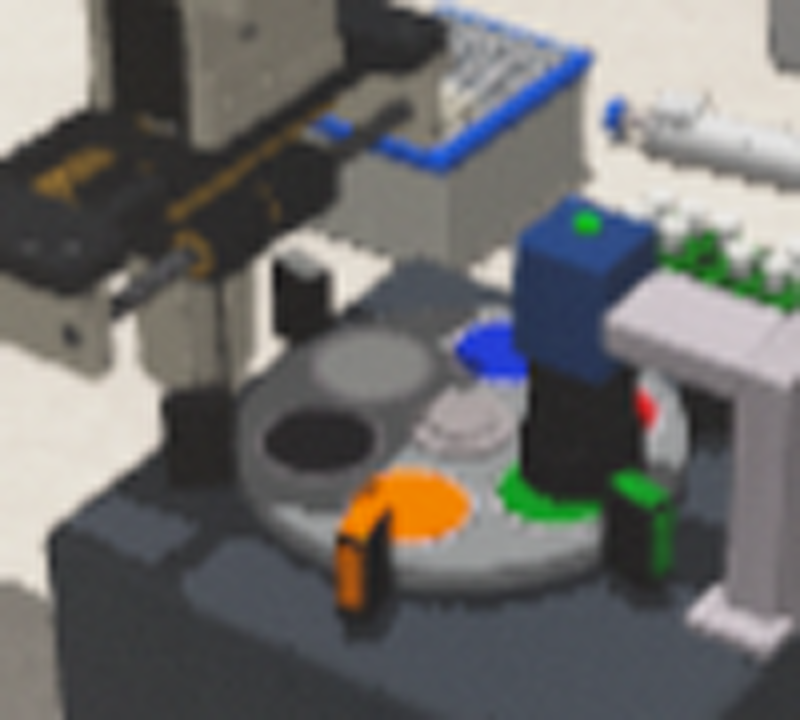

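View pics/top5.png

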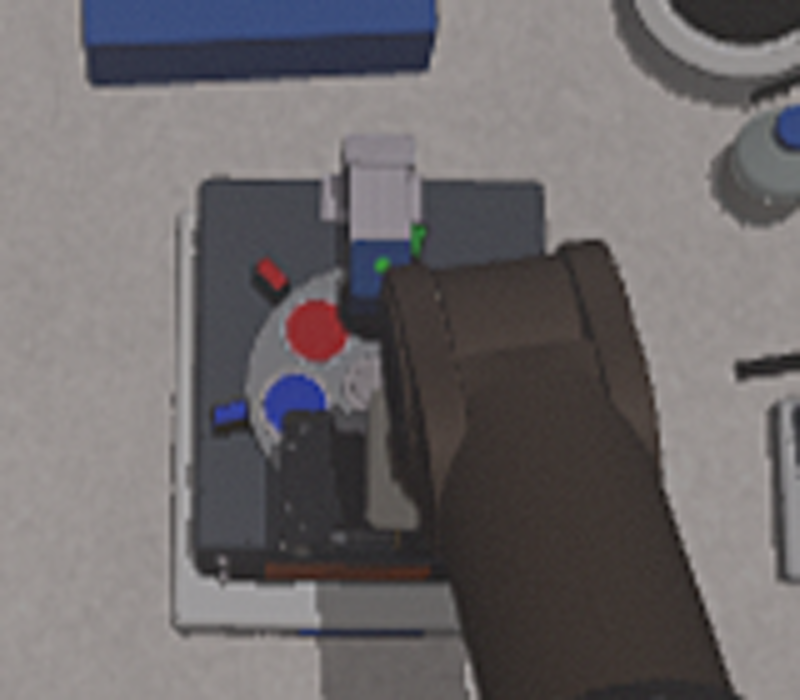

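play_rows([
  [[0.006,-0.001,0],[0,0,0],-1],
  [[0.012,-0.002,0],[0,0,0],-1],
  [[0.016,-0.003,0],[0,0,0],-1],
  [[0.016,-0.003,0],[0,0,0],-1],
])

```text
clock: 5.6
position: [0.4754, -0.0766, 0.1967]
ee_rot: [2.147, -2.294, 0.0]
force: [-0.2, 0.2, 0.0]
width: 0.006
```

```bash
python3 - <<'E'
from h import *
print(arm.observe()["force"],arm.observe()["position"]);wheel()
E
```

```text
[-0.18876063  0.24725962  0.0022909 ] [ 0.47539826 -0.07657044  0.19670269]
wrist amber 0.206 [369, 24, 45, 35, 944] r 0.0881 ang rel lens -69.9
wrist amber 0.182 [279, 42, 67, 71, 3721] r 0.0494 ang rel lens -68.4
wrist amber 0.206 [311, 233, 5, 49, 186] r 0.0911 ang rel lens -149.5
wrist green 0.182 [238, 0, 41, 55, 850] r 0.0476 ang rel lens -26.8
wrist blue 0.182 [128, 103, 64, 65, 3253] r 0.0446 ang rel lens 107.1
wrist blue 0.206 [48, 150, 41, 29, 687] r 0.0823 ang rel lens 108.7
```

play_rows([
  [[-0.008,0,0],[0,0,0],-1],
  [[-0.016,0,0],[0,0,0],-1],
  [[-0.016,0,0],[0,0,0],-1],
  [[-0.016,0,0],[0,0,0],-1],
  [[-0.016,0,0],[0,0,0],-1],
  [[-0.016,0,0],[0,0,0],-1],
])

```text
clock: 6.25
position: [0.4759, -0.0681, 0.1967]
ee_rot: [2.147, -2.293, 0.0]
force: [0.2, -0.3, 0.1]
width: 0.004
```

```bash
python3 - <<'E'
from h import *
print(arm.observe()["force"],arm.observe()["position"]);wheel()
look("scene","scene6",(250,150,350,240),8);look("wrist","wrist6")
E
```

```text
[ 0.18194325 -0.34300538  0.14453292] [ 0.47588284 -0.06812322  0.19670474]
wrist amber 0.206 [387, 23, 45, 36, 942] r 0.0879 ang rel lens -69.8
wrist amber 0.182 [295, 42, 66, 71, 3722] r 0.0494 ang rel lens -68.4
wrist amber 0.206 [311, 233, 5, 49, 182] r 0.0871 ang rel lens -154.2
wrist amber 0.206 [325, 233, 5, 49, 179] r 0.0909 ang rel lens -149.7
wrist green 0.182 [255, 0, 40, 55, 819] r 0.0476 ang rel lens -26.9
wrist blue 0.182 [143, 103, 64, 65, 3255] r 0.0446 ang rel lens 107.1
wrist blue 0.206 [64, 150, 41, 28, 674] r 0.0822 ang rel lens 108.6
```

View pics/scene6.png

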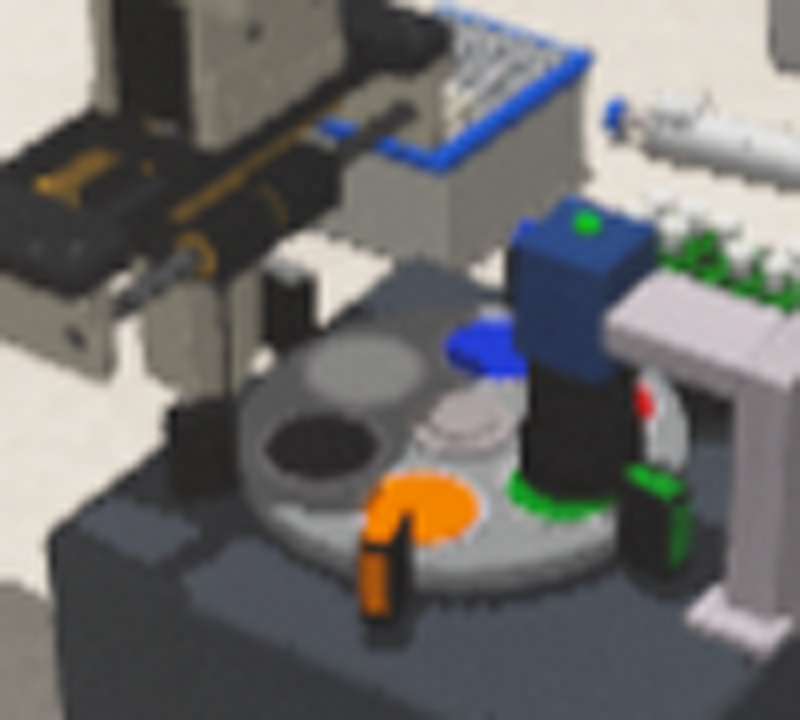

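```bash
python3 - <<'E'
from h import *
c=eyes.get_calibration("top")
f=lambda u,v,z: ray(c,305+u/4.7,130+v/4.7,z)
a=f(78,75,.165);b=f(392,78,.165);n1=f(66,430,.165);n2=f(392,425,.165)
print(a,b,n1,n2)
print("far edge yaw",np.degrees(np.arctan2(a[0]-b[0],a[1]-b[1])),"len",np.hypot(*(a-b)[:2]))
print(np.degrees(np.arctan2((b-n2)[1],(b-n2)[0])),np.degrees(np.arctan2((a-n1)[1],(a-n1)[0])))
cam=f(241,155,.275);print(cam,cam[:2]-HUB)
g=cv2.imread("pics/top0.png");print(proj(c,im(.047,0,.275)),proj(c,im(-.095,.105,.165)),proj(c,im(.135,.105,.165)),proj(c,im(.135,-.105,.165)),proj(c,im(-.095,-.105,.165)))
E
```

```text
[0.6881201  0.05864495 0.165     ] [ 0.67657337 -0.1427721   0.165     ] [0.45768453 0.07638466 0.165     ] [ 0.45138943 -0.12686957  0.165     ]
far edge yaw 3.2810301513293516 len 0.20174775765800476
-4.039531917321104 -4.40214028523075
[ 0.59944878 -0.03507292  0.275     ] [ 0.04644878 -0.00407292]
[355.87849845 162.83816107] [317.76180546 219.12423222] [319.34088745 144.06402413] [388.83178731 145.15488863] [389.37880072 220.34059544]
```

View pics/wrist6.png

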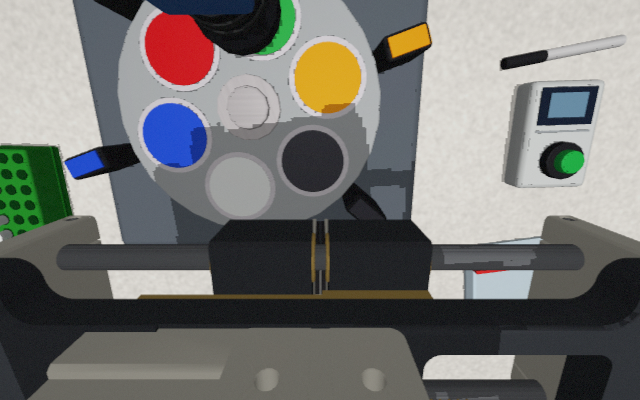

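play_rows([
  [[0,0,-0.03],[0,0,0],-1],
  [[0,0,-0.06],[0,0,0],-1],
  [[0,0,-0.1],[0,0,0],-1],
  [[0,0,-0.13],[0,0,0],-1],
  [[0,0,-0.13],[0,0,0],-1],
  [[0,0,-0.13],[0,0,0],-1],
])

```text
clock: 7.0
position: [0.4758, -0.0681, 0.2614]
ee_rot: [-2.147, 2.293, -0.0]
force: [-0.2, 0.8, -0.4]
width: 0.007
```

```bash
python3 - <<'E'
from h import *
print(arm.observe()["force"],arm.observe()["position"]);wheel()
look("scene","scene7",(250,150,350,240),8);look("wrist","wrist7")
E
```

```text
[-0.16087353  0.82002712 -0.37552754] [ 0.47582275 -0.06814513  0.2614487 ]
wrist amber 0.206 [365, 56, 31, 23, 442] r 0.0884 ang rel lens -69.8
wrist amber 0.182 [302, 65, 47, 51, 1844] r 0.0493 ang rel lens -68.6
wrist green 0.182 [276, 23, 27, 51, 460] r 0.0509 ang rel lens -25.3
wrist blue 0.182 [193, 108, 46, 47, 1683] r 0.0446 ang rel lens 107.2
wrist blue 0.206 [143, 141, 28, 20, 334] r 0.0827 ang rel lens 108.6
```

View pics/wrist7.png

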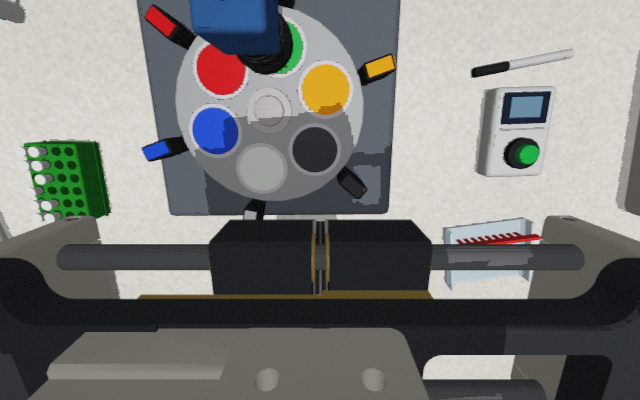

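View pics/scene7.png

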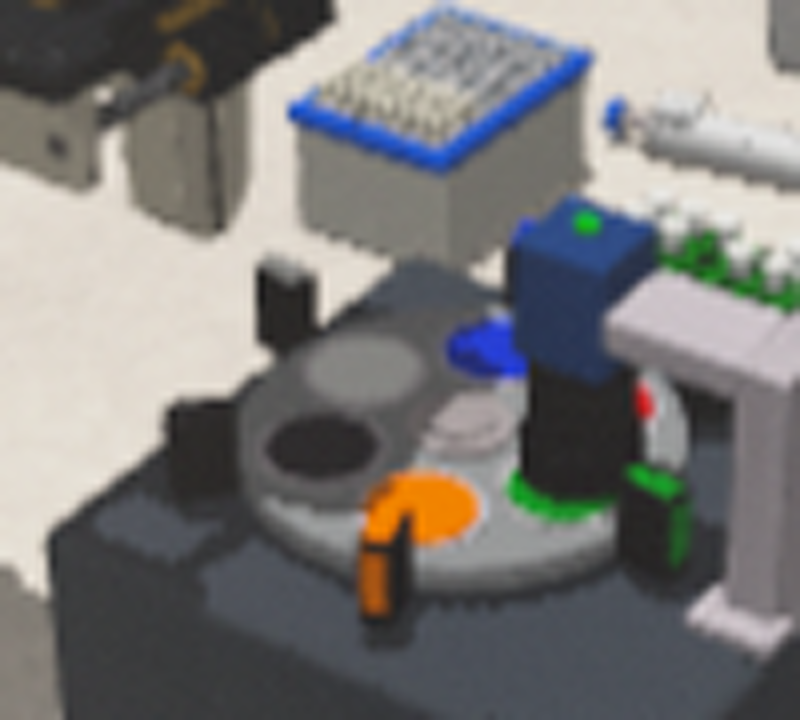

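```bash
python3 - <<'E'
from h import *
rows([im(*q) for q in ((-.078,.054,.25),(-.078,.054,.197),(-.084,.03,.197),(-.084,0,.197),(-.078,-.018,.197),(-.076,-.026,.197),(-.076,-.043,.197),(-.066,-.05,.197),(-.0575,-.052,.197))])
E
```

```text
[-0.1919  0.006   0.0216] [ 0.002  0.    -0.002]
[-0.1919  0.0058  0.1276] [ 0.002  0.    -0.002]
[-0.1439  0.0177  0.1276] [ 0.002  0.    -0.002]
[-0.0839  0.0176  0.1276] [ 0.002  0.    -0.002]
[-0.0479  0.0056  0.1276] [ 0.002  0.    -0.002]
[-0.0319  0.0015  0.1276] [ 0.002  0.    -0.002]
[0.0021 0.0015 0.1276] [ 0.002  0.    -0.002]
[ 0.0161 -0.0185  0.1275] [ 0.002  0.    -0.002]
[ 0.02   -0.0356  0.1275] [ 0.002  0.    -0.002]
```

play_rows([
  [[-0.08,0.006,0],[0,0,0],-1],
  [[-0.16,0.006,0],[0,0,0],-1],
  [[-0.192,0.006,0],[0,0,0],-1],
  [[-0.192,0.006,0.03],[0,0,0],-1],
  [[-0.192,0.006,0.08],[0,0,0],-1],
  [[-0.192,0.006,0.115],[0,0,0],-1],
  [[-0.192,0.006,0.128],[0,0,0],-1],
  [[-0.18,0.01,0.128],[0,0,0],-1],
  [[-0.16,0.014,0.128],[0,0,0],-1],
  [[-0.144,0.018,0.128],[0,0,0],-1],
])

```text
clock: 8.15
position: [0.4718, 0.0032, 0.1985]
ee_rot: [-2.146, 2.293, -0.002]
force: [-0.6, 0.8, 0.2]
width: 0.008
```

```bash
python3 - <<'E'
from h import *
s=arm.observe();print(s["force"],s["position"]);wheel()
rows([im(*q) for q in ((-.084,.03,.197),(-.084,0,.197),(-.078,-.018,.197),(-.076,-.026,.197),(-.076,-.043,.197),(-.066,-.05,.197),(-.0575,-.052,.197))])
E
```

```text
[-0.60464455  0.76752541  0.16406915] [0.47182283 0.00322672 0.1984689 ]
wrist amber 0.206 [537, 0, 45, 21, 554] r 0.0844 ang rel lens -64.9
wrist amber 0.182 [420, 15, 68, 74, 3926] r 0.0496 ang rel lens -62.6
wrist amber 0.206 [311, 233, 5, 49, 182] r 0.094 ang rel lens 159.3
wrist amber 0.206 [325, 233, 5, 49, 180] r 0.0916 ang rel lens 164.1
wrist green 0.182 [396, 15, 20, 19, 45] r 0.0394 ang rel lens -25.3
wrist blue 0.182 [269, 95, 63, 65, 3221] r 0.0444 ang rel lens 113.0
wrist blue 0.206 [210, 148, 39, 30, 652] r 0.0832 ang rel lens 114.4
[-0.0051  0.001   0.0027] [-0.001 -0.001 -0.004]
[0.0549 0.0007 0.0028] [-0.001 -0.001 -0.004]
[ 0.0908 -0.0114  0.0028] [-0.001 -0.001 -0.004]
[ 0.1068 -0.0155  0.0029] [-0.001 -0.001 -0.004]
[ 0.1408 -0.0156  0.0029] [-0.001 -0.001 -0.004]
[ 0.1547 -0.0357  0.0029] [-0.001 -0.001 -0.004]
[ 0.1587 -0.0527  0.0029] [-0.001 -0.001 -0.004]
```

play_rows([
  [[0.02,0.001,0.002],[0,0,0],-1],
  [[0.04,0.001,0.002],[0,0,0],-1],
  [[0.055,0,0.002],[0,0,0],-1],
  [[0.065,-0.003,0.002],[0,0,0],-1],
  [[0.075,-0.006,0.002],[0,0,0],-1],
  [[0.085,-0.01,0.002],[0,0,0],-1],
  [[0.085,-0.01,0.002],[0,0,0],-1],
])

```text
clock: 8.9
position: [0.4741, -0.0391, 0.1966]
ee_rot: [2.146, -2.294, 0.0]
force: [0.5, 0.2, -0.8]
width: 0.005
```

```bash
python3 - <<'E'
from h import *
s=arm.observe();print(s["force"],s["position"]);wheel()
E
```

```text
[ 0.54808218  0.23647356 -0.8379304 ] [ 0.47409084 -0.03908091  0.19664093]
wrist amber 0.182 [317, 0, 64, 61, 2786] r 0.0486 ang rel lens -38.3
wrist amber 0.206 [311, 233, 5, 49, 181] r 0.0826 ang rel lens -173.8
wrist amber 0.206 [325, 233, 5, 49, 178] r 0.0842 ang rel lens -168.4
wrist green 0.182 [222, 0, 61, 56, 2055] r 0.0462 ang rel lens 33.9
wrist blue 0.182 [244, 0, 85, 3, 196] r 0.0517 ang rel lens 7.0
wrist blue 0.182 [229, 139, 61, 62, 2944] r 0.0439 ang rel lens 147.5
wrist blue 0.206 [202, 220, 23, 25, 221] r 0.0805 ang rel lens 146.0
```

play_rows([
  [[0.006,-0.002,0],[0,0,0],-1],
  [[0.012,-0.004,0],[0,0,0],-1],
  [[0.018,-0.005,0],[0,0,0],-1],
  [[0.018,-0.005,0],[0,0,0],-1],
  [[0.018,-0.005,0],[0,0,0],-1],
  [[0.018,-0.005,0],[0,0,0],-1],
])

```text
clock: 9.55
position: [0.4756, -0.0474, 0.1967]
ee_rot: [2.148, -2.293, -0.0]
force: [0.2, -0.0, -0.1]
width: 0.004
```

```bash
python3 - <<'E'
from h import *
s=arm.observe();print(s["force"],s["position"]);wheel()
look("scene","scene9",(250,150,350,240),8);look("wrist","wrist9")
E
```

```text
[ 0.21310765 -0.02886803 -0.14286976] [ 0.47563306 -0.04743267  0.19669764]
wrist amber 0.182 [298, 0, 59, 59, 2222] r 0.0486 ang rel lens -34.5
wrist amber 0.206 [311, 233, 5, 49, 185] r 0.0819 ang rel lens -167.9
wrist amber 0.206 [325, 233, 5, 49, 181] r 0.0841 ang rel lens -162.6
wrist green 0.182 [199, 0, 66, 66, 2683] r 0.047 ang rel lens 37.7
wrist blue 0.182 [215, 0, 96, 9, 789] r 0.0527 ang rel lens 9.1
wrist blue 0.182 [224, 148, 61, 60, 2884] r 0.044 ang rel lens 154.8
```

View pics/wrist9.png

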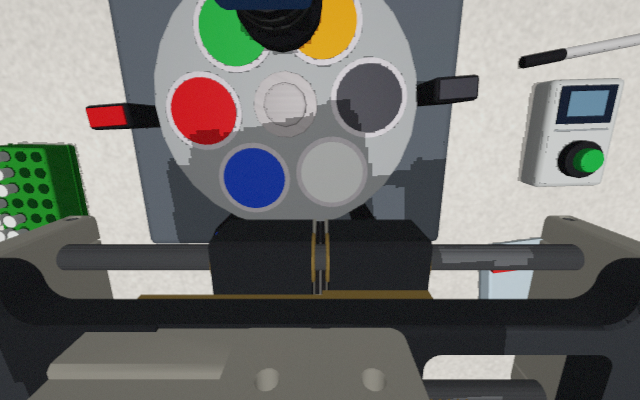

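View pics/scene9.png

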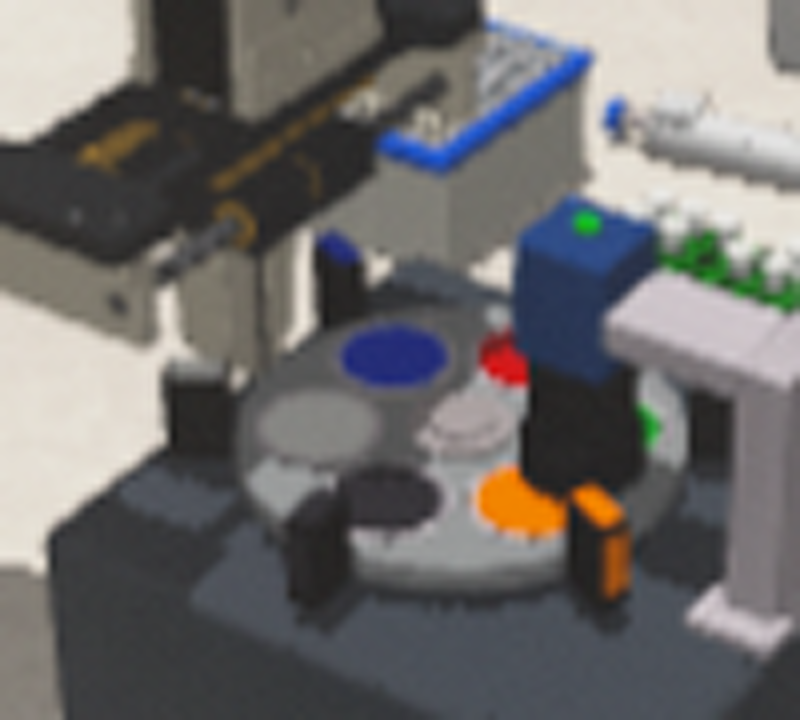

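```bash
python3 - <<'E'
from h import *
rows([im(*q) for q in ((-.076,-.026,.197),(-.076,-.035,.197),(-.072,-.043,.197),(-.066,-.05,.197),(-.0575,-.052,.197))])
E
```

```text
[ 0.0094 -0.0003 -0.0006] [ 0.    -0.    -0.002]
[ 0.0274 -0.0003 -0.0006] [ 0.    -0.    -0.002]
[ 0.0434 -0.0083 -0.0006] [ 0.    -0.    -0.002]
[ 0.0574 -0.0203 -0.0006] [ 0.    -0.    -0.002]
[ 0.0613 -0.0373 -0.0006] [ 0.    -0.    -0.002]
```

play_rows([
  [[0.01,-0.001,0],[0,0,0],-1],
  [[0.018,-0.002,0],[0,0,0],-1],
  [[0.026,-0.004,0],[0,0,0],-1],
  [[0.034,-0.006,0],[0,0,0],-1],
  [[0.042,-0.008,0],[0,0,0],-1],
  [[0.042,-0.008,0],[0,0,0],-1],
  [[0.042,-0.008,0],[0,0,0],-1],
])

```text
clock: 10.4
position: [0.4783, -0.0688, 0.1967]
ee_rot: [2.147, -2.293, -0.0]
force: [0.2, -0.3, 0.1]
width: 0.003
```

```bash
python3 - <<'E'
from h import *
s=arm.observe();print(s["force"],s["position"]);wheel();wheel("scene");wheel("top")
look("scene","scene10",(250,150,350,240),8);look("wrist","wrist10")
E
```

```text
[ 0.15988069 -0.25092132  0.07498884] [ 0.47833676 -0.0688135   0.19668751]
wrist amber 0.182 [254, 0, 43, 60, 1064] r 0.0488 ang rel lens -27.1
wrist amber 0.206 [311, 233, 5, 49, 187] r 0.0851 ang rel lens -153.2
wrist amber 0.206 [325, 233, 5, 49, 185] r 0.0892 ang rel lens -148.7
wrist green 0.182 [146, 18, 69, 70, 3557] r 0.0471 ang rel lens 46.3
wrist blue 0.182 [207, 161, 61, 59, 2796] r 0.0442 ang rel lens 169.2
wrist blue 0.206 [207, 270, 5, 9, 38] r 0.0893 ang rel lens 166.7
scene amber 0.182 [313, 208, 14, 7, 48] r 0.0506 ang rel lens -21.4
scene amber 0.206 [313, 208, 14, 7, 48] r 0.0793 ang rel lens -35.1
scene blue 0.206 [283, 182, 6, 3, 12] r 0.0833 ang rel lens 170.2
scene blue 0.182 [289, 192, 14, 8, 84] r 0.0462 ang rel lens 168.2
top green 0.206 [331, 163, 5, 6, 17] r 0.0857 ang rel lens 47.6
top green 0.182 [337, 171, 12, 11, 103] r 0.0468 ang rel lens 47.3
```

View pics/wrist10.png

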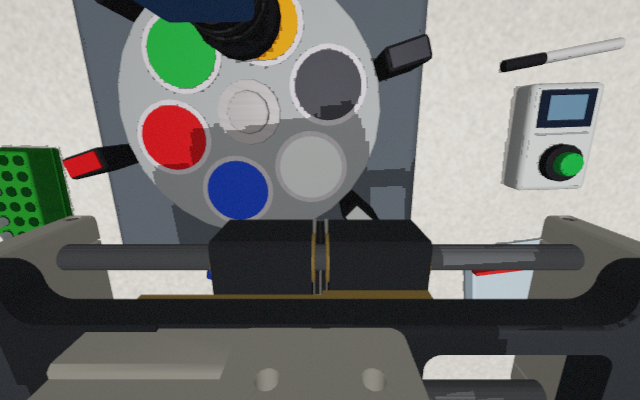

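View pics/scene10.png

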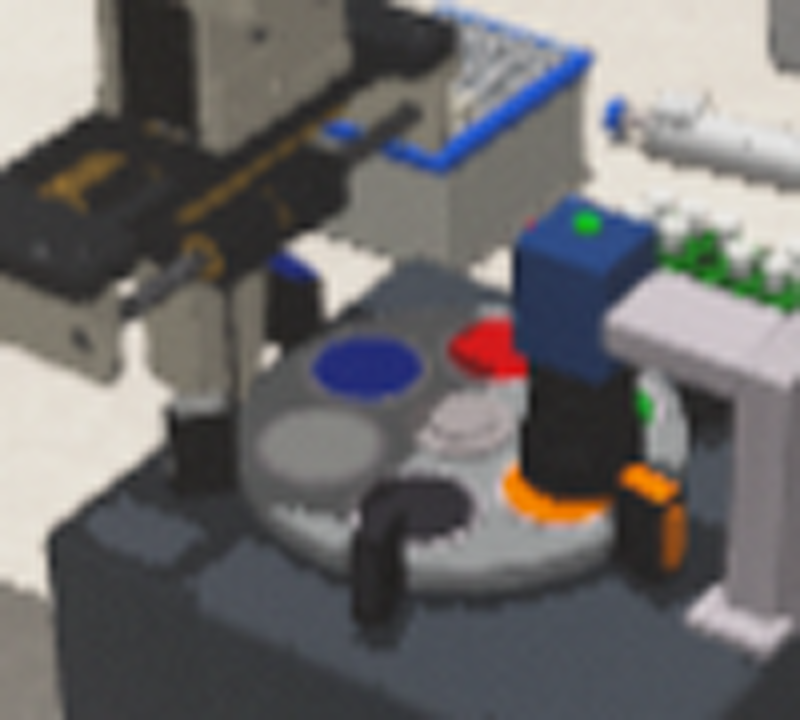

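play_rows([
  [[0.007,-0.006,0],[0,0,0],-1],
  [[0.014,-0.012,0],[0,0,0],-1],
  [[0.016,-0.018,0],[0,0,0],-1],
  [[0.017,-0.022,0],[0,0,0],-1],
  [[0.017,-0.022,0],[0,0,0],-1],
  [[0.017,-0.022,0],[0,0,0],-1],
])

```text
clock: 11.25
position: [0.4888, -0.0778, 0.1967]
ee_rot: [2.148, -2.293, -0.0]
force: [0.0, -0.2, -0.4]
width: 0.006
```

```bash
python3 - <<'E'
from h import *
s=arm.observe();print(s["force"],s["position"]);wheel();wheel("scene");wheel("top")
E
```

```text
[ 0.01804455 -0.21646749 -0.4193696 ] [ 0.48878415 -0.07783586  0.19666768]
wrist amber 0.182 [246, 23, 22, 55, 181] r 0.048 ang rel lens -23.5
wrist amber 0.206 [311, 233, 5, 49, 179] r 0.0801 ang rel lens -144.3
wrist amber 0.206 [325, 233, 5, 49, 182] r 0.085 ang rel lens -139.9
wrist green 0.206 [33, 8, 45, 42, 898] r 0.0842 ang rel lens 55.2
wrist green 0.182 [128, 52, 66, 68, 3516] r 0.0467 ang rel lens 54.1
wrist blue 0.182 [208, 180, 59, 50, 2061] r 0.041 ang rel lens 178.1
scene amber 0.182 [315, 209, 13, 5, 25] r 0.0543 ang rel lens -14.1
scene amber 0.206 [315, 209, 13, 5, 25] r 0.0811 ang rel lens -30.0
scene blue 0.182 [287, 193, 14, 8, 86] r 0.0467 ang rel lens 177.9
top green 0.206 [328, 167, 5, 5, 17] r 0.0854 ang rel lens 56.9
top green 0.182 [336, 173, 11, 11, 104] r 0.0465 ang rel lens 56.0
top blue 0.206 [351, 213, 4, 5, 18] r 0.0887 ang rel lens 177.0
```

play_rows([
  [[0.003,-0.004,0],[0,0,0],-1],
  [[0.005,-0.008,0],[0,0,0],-1],
  [[0.005,-0.008,0],[0,0,0],-1],
  [[0.005,-0.008,0],[0,0,0],-1],
])

```text
clock: 11.8
position: [0.4927, -0.0807, 0.1967]
ee_rot: [2.148, -2.293, -0.0]
force: [1.1, -0.9, -0.0]
width: 0.008
```

```bash
python3 - <<'E'
from h import *
s=arm.observe();print(s["force"],s["position"]);wheel();wheel("scene");wheel("top")
E
```

```text
[ 1.13174545 -0.91815917 -0.0116227 ] [ 0.49265577 -0.08069406  0.19669659]
wrist amber 0.206 [311, 233, 5, 49, 181] r 0.0784 ang rel lens -141.0
wrist amber 0.206 [325, 233, 5, 49, 180] r 0.0837 ang rel lens -136.8
wrist green 0.206 [27, 29, 44, 39, 877] r 0.0842 ang rel lens 58.2
wrist green 0.182 [122, 65, 67, 66, 3452] r 0.0466 ang rel lens 57.0
wrist blue 0.182 [209, 187, 59, 46, 1722] r 0.0394 ang rel lens 181.1
scene amber 0.206 [317, 211, 12, 2, 14] r 0.0822 ang rel lens -27.8
scene blue 0.182 [286, 193, 14, 8, 86] r 0.047 ang rel lens 179.9
top green 0.206 [327, 168, 6, 5, 17] r 0.0852 ang rel lens 60.1
top green 0.182 [335, 174, 12, 11, 105] r 0.0464 ang rel lens 59.7
top blue 0.206 [353, 212, 3, 6, 18] r 0.0866 ang rel lens 179.5
```

play_rows([
  [[-0.008,0.01,0],[0,0,0],-1],
  [[-0.012,0.016,0],[0,0,0],-1],
  [[-0.012,0.016,-0.04],[0,0,0],-1],
  [[-0.012,0.016,-0.1],[0,0,0],-1],
  [[-0.012,0.016,-0.16],[0,0,0],-1],
  [[0.05,0.06,-0.2],[0,0,0],-1],
  [[0.1,0.1,-0.2],[0,0,0],-1],
  [[0.15,0.14,-0.2],[0,0,0],-1],
  [[0.25,0.14,-0.2],[0,0,0],-1],
  [[0.35,0.14,-0.2],[0,0,0],-1],
])

```text
clock: 12.95
position: [0.4106, -0.2513, 0.2974]
ee_rot: [-2.15, 2.291, -0.002]
force: [1.8, -0.5, 0.1]
width: 0.006
```

```bash
python3 - <<'E'
from h import *
s=arm.observe();print(s["force"],s["position"]);wheel();wheel("scene");wheel("top")
look("top","top12",(305,130,475,240),4.7)
look("scene","scene12",(230,150,380,262),5.3)
E
```

```text
[ 1.84796005 -0.49454359  0.11368503] [ 0.41058571 -0.25132885  0.29741427]
wrist green 0.182 [0, 0, 27, 43, 1008] r 0.0405 ang rel lens 55.7
wrist blue 0.182 [51, 84, 42, 43, 1362] r 0.045 ang rel lens 182.4
wrist blue 0.206 [51, 141, 20, 23, 276] r 0.0847 ang rel lens 182.4
scene blue 0.206 [278, 184, 7, 4, 16] r 0.0841 ang rel lens 182.7
scene blue 0.182 [286, 193, 14, 9, 87] r 0.0469 ang rel lens 180.2
top green 0.206 [327, 168, 6, 5, 17] r 0.0852 ang rel lens 60.1
top green 0.182 [335, 174, 12, 11, 105] r 0.0464 ang rel lens 59.7
top blue 0.182 [348, 197, 13, 12, 123] r 0.047 ang rel lens 180.1
top blue 0.206 [353, 211, 4, 7, 26] r 0.0858 ang rel lens 180.4
```

View pics/top12.png

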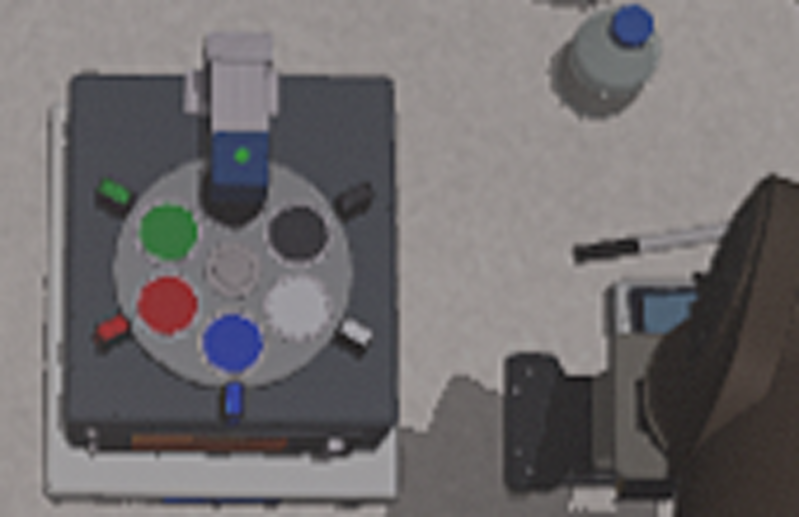

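View pics/scene12.png

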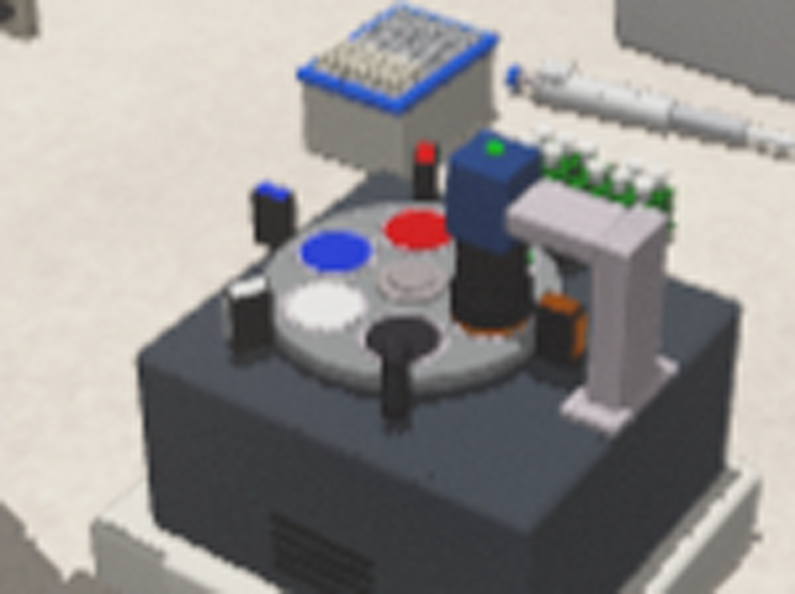

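```bash
cat > ang.py <<'E'
from h import *
c=eyes.get_calibration("top")
def ang(img,lab):
    # expected filter pixel for stop angles; saturation-weighted centroid in local window
    hsv=cv2.cvtColor(img,cv2.COLOR_BGR2HSV).astype(float); out=[]
    for k in (60,120,180,240,300):
        for r,z,w in((.047,.182,8),(.086,.206,5)):
            a=np.radians(k); u,v=proj(c,im(r*np.cos(a),r*np.sin(a),z)); u0,v0=int(round(u)),int(round(v))
            S=hsv[v0-w:v0+w+1,u0-w:u0+w+1,1]*hsv[v0-w:v0+w+1,u0-w:u0+w+1,2]/255; S=np.clip(S-40,0,60)
            if S.sum()<(2500 if w==8 else 400): continue
            yy,xx=np.mgrid[v0-w:v0+w+1,u0-w:u0+w+1]; X=ray(c,(S*xx).sum()/S.sum(),(S*yy).sum()/S.sum(),z)[:2]-HUB
            d=np.degrees(np.arctan2(X[1],X[0])-YAW)-k; out.append((k,r,round((d+180)%360-180,2),round(np.hypot(*X),4)))
    print(lab,out,np.mean([o[2] for o in out]))
E
python3 - <<'E'
from ang import *
ang(cv2.imread("pics/top0.png"),"start")
p,d=eyes.get_image("top");cv2.imwrite("pics/top13.png",p[:,:,::-1]);ang(p[:,:,::-1].copy(),"now")
s=arm.observe();K=np.array([.4814,-.3378])
print("force",s["force"],s["position"]);rows([(*K,.16),(*K,.10),(*K,.068),(*K,.052)])
look("wrist","wrist13")
E
```

```text
start [(60, 0.047, np.float64(-0.6), np.float64(0.0466)), (60, 0.086, np.float64(0.13), np.float64(0.0858)), (240, 0.047, np.float64(0.39), np.float64(0.0471)), (240, 0.086, np.float64(-0.05), np.float64(0.0861))] -0.03249999999999999
now [(120, 0.047, np.float64(0.19), np.float64(0.0464)), (120, 0.086, np.float64(0.24), np.float64(0.0859)), (180, 0.047, np.float64(0.24), np.float64(0.0466)), (180, 0.086, np.float64(-0.36), np.float64(0.0865))] 0.07749999999999999
force [0.03324018 0.59713702 0.84395785] [ 0.41141617 -0.2493963   0.29664976]
[ 0.1676 -0.151   0.2732] [ 0.     0.001 -0.   ]
[ 0.1677 -0.1511  0.3932] [ 0.     0.001 -0.   ]
[ 0.1677 -0.1511  0.4572] [ 0.     0.001 -0.   ]
[ 0.1678 -0.1511  0.4892] [ 0.     0.001 -0.   ]
```

View pics/wrist13.png

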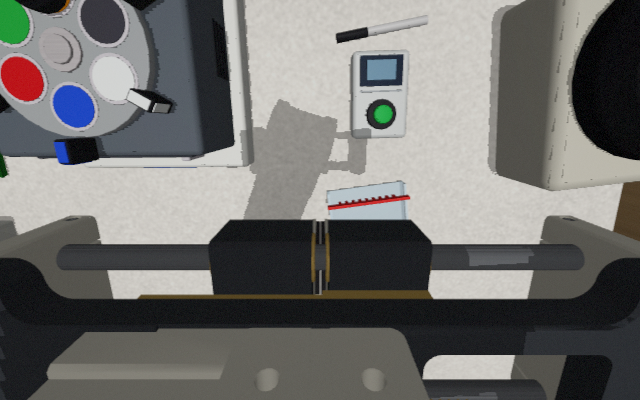

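```bash
python3 - <<'E'
from h import *
c=eyes.get_calibration("wrist");p,d=eyes.get_image("wrist")
h=cv2.cvtColor(p,cv2.COLOR_RGB2HSV);m=cv2.inRange(h,(45,100,60),(85,255,255));m[:,:300]=0
k,l,st,ce=cv2.connectedComponentsWithStats(m)
for i in range(1,k):
    if st[i,4]>20: print(st[i],ray(c,*ce[i],.052))
c2=eyes.get_calibration("scene");p,d=eyes.get_image("scene")
h=cv2.cvtColor(p,cv2.COLOR_RGB2HSV);m=cv2.inRange(h,(45,100,60),(85,255,255));k,l,st,ce=cv2.connectedComponentsWithStats(m)
for i in range(1,k):
    if st[i,4]>20: print("sc",st[i],ray(c2,*ce[i],.050))
E
```

```text
[373 105  20  19 305] [ 0.48523456 -0.33987292  0.052     ]
sc [332 179  18  10  46] [0.49280702 0.28582623 0.05      ]
sc [208 301  11  11  94] [ 0.48622296 -0.34305431  0.05      ]
```

play_rows([
  [[0.17,-0.156,0.05],[0,0,0],-1],
  [[0.17,-0.156,0.14],[0,0,0],-1],
  [[0.17,-0.156,0.24],[0,0,0],-1],
  [[0.17,-0.156,0.33],[0,0,0],-1],
  [[0.17,-0.156,0.39],[0,0,0],-1],
  [[0.17,-0.156,0.43],[0,0,0],-1],
  [[0.17,-0.156,0.45],[0,0,0],-1],
  [[0.17,-0.156,0.45],[0,0,0],-1],
])

```text
clock: 14.2
position: [0.4834, -0.3397, 0.071]
ee_rot: [2.149, -2.292, -0.003]
force: [-0.3, 0.6, -0.5]
width: 0.008
```

```bash
python3 - <<'E'
from h import *
s=arm.observe();K=np.array([.484,-.339])
print("force",s["force"],s["position"]);rows([(*K,.06),(*K,.054),(*K,.051)])
look("scene","scene14",(150,240,310,360),5)
E
```

```text
force [-0.34908106  0.6117489  -0.45213559] [ 0.4834279  -0.33965079  0.0709853 ]
[-0.0013 -0.0011  0.022 ] [ 0.002  0.001 -0.001]
[-0.0013 -0.0011  0.034 ] [ 0.002  0.001 -0.001]
[-0.0013 -0.0011  0.04  ] [ 0.002  0.001 -0.001]
```

View pics/scene14.png

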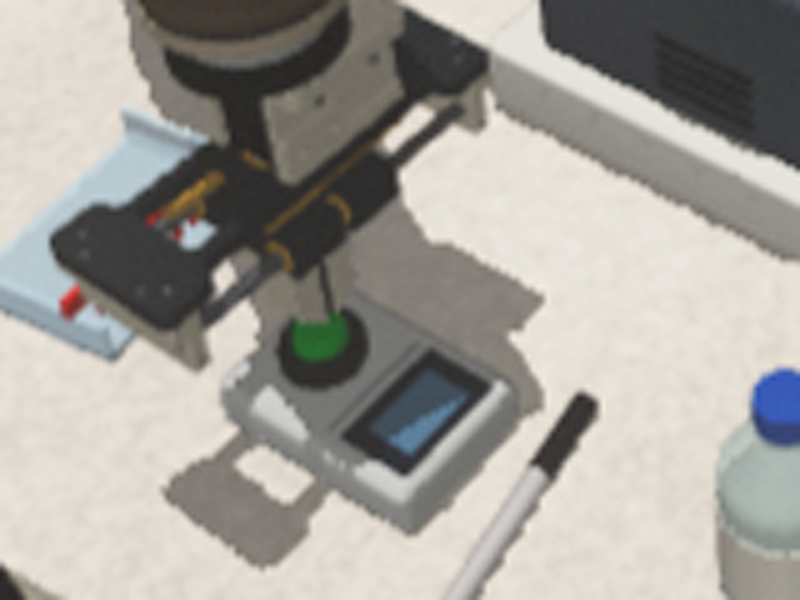

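play_rows([
  [[-0.001,-0.001,0.008],[0,0,0],-1],
  [[-0.001,-0.001,0.016],[0,0,0],-1],
  [[-0.001,-0.001,0.022],[0,0,0],-1],
  [[-0.001,-0.001,0.028],[0,0,0],-1],
  [[-0.001,-0.001,0.032],[0,0,0],-1],
  [[-0.001,-0.001,0.035],[0,0,0],-1],
  [[-0.001,-0.001,0.037],[0,0,0],-1],
  [[-0.001,-0.001,0.037],[0,0,0],-1],
  [[-0.001,-0.001,0.037],[0,0,0],-1],
])

```text
clock: 15.15
position: [0.4845, -0.3404, 0.0542]
ee_rot: [-2.147, 2.293, -0.002]
force: [-1.7, 0.7, 12.2]
width: 0.003
```

play_rows([
  [[0,0,-0.01],[0,0,0],-1],
  [[0,0,-0.03],[0,0,0],-1],
  [[0,0,-0.08],[0,0,0],-1],
  [[0,0,-0.16],[0,0,0],-1],
  [[0,0,-0.25],[0,0,0],-1],
  [[0.05,0.1,-0.34],[0,0,0],-1],
  [[0.1,0.2,-0.34],[0,0,0],-1],
  [[0.1,0.25,-0.34],[0,0,0],-1],
  [[0.1,0.25,-0.34],[0,0,0],-1],
])

```text
clock: 16.05
position: [0.3491, -0.3843, 0.2243]
ee_rot: [2.136, -2.299, -0.002]
force: [0.4, 0.4, -0.6]
width: 0.007
```

```bash
python3 - <<'E'
from ang import *
s=arm.observe();print(s["force"],s["position"])
p,d=eyes.get_image("top");q=p[:,:,::-1].copy();cv2.imwrite("pics/top15.png",q);ang(q,"now")
look("scene","scene15")
p,d=eyes.get_image("scene");c=eyes.get_calibration("scene")
u,v=proj(c,[.484,-.340,.052]).round().astype(int);print(u,v)
for vv in range(v-4,v+5,2):
  for uu in (u-2,u,u+2):
    X=c["R"].T@(np.linalg.inv(c["intrinsics"])@[uu,vv,1]*d[vv,uu]-c["t"]);print(uu,vv,p[vv,uu],X.round(3))
E
```

```text
[ 0.36588475  0.40490721 -0.60575127] [ 0.34913376 -0.38432986  0.22428774]
now [(120, 0.047, np.float64(0.13), np.float64(0.0464)), (120, 0.086, np.float64(0.24), np.float64(0.0859)), (180, 0.047, np.float64(0.27), np.float64(0.0466)), (180, 0.086, np.float64(-0.33), np.float64(0.0865))] 0.0775
213 304
211 300 [206 202 194] [ 0.453 -0.32   0.029]
213 300 [201 205 198] [ 0.46  -0.32   0.032]
215 300 [184 197 184] [ 0.464 -0.317  0.032]
211 302 [ 85 176  97] [ 0.476 -0.339  0.054]
213 302 [ 44 167  58] [ 0.479 -0.336  0.053]
215 302 [ 45 167  59] [ 0.485 -0.335  0.055]
211 304 [ 44 168  58] [ 0.48  -0.343  0.053]
213 304 [ 43 168  59] [ 0.483 -0.34   0.052]
215 304 [ 42 167  58] [ 0.488 -0.338  0.054]
211 306 [ 45 173  61] [ 0.482 -0.346  0.051]
213 306 [ 43 171  59] [ 0.487 -0.344  0.052]
215 306 [ 45 171  60] [ 0.491 -0.342  0.052]
211 308 [ 44 173  61] [ 0.488 -0.352  0.053]
213 308 [ 44 175  62] [ 0.492 -0.349  0.053]
215 308 [ 47 160  61] [ 0.494 -0.346  0.051]
```

View pics/top15.png

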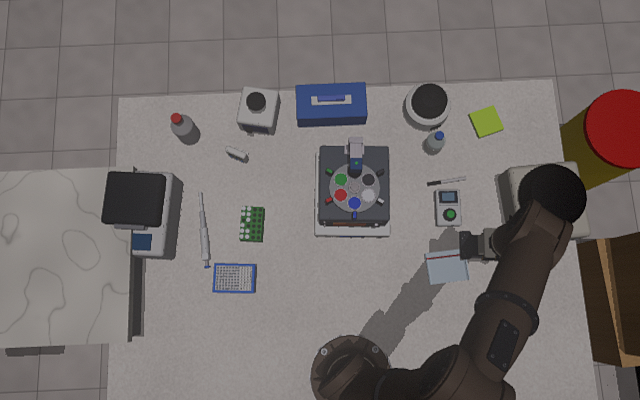

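View pics/scene15.png

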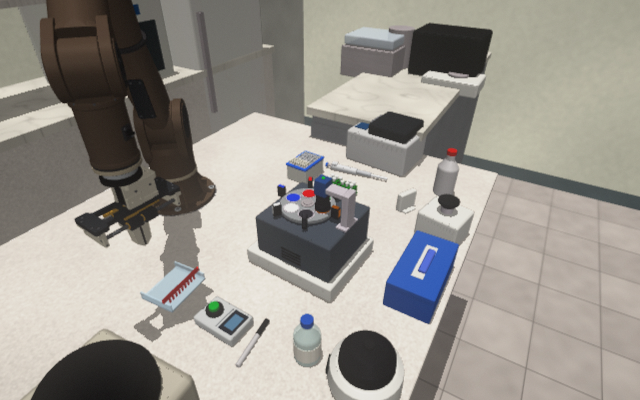

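```bash
python3 -c "
from cell import arm
print(arm.sign_off())"
```

```text
the job is handed in; nothing more can be done
None
```

The amber filter is under the camera lens. I then pressed the green capture key once and let it come back up. The job was handed in at about 16 s.

- **Wheel:** I turned it 120° anticlockwise with the closed fingertips, in two sweeps. From the top camera it sits about 0.1° from the stop (scatter about 0.4°). It stayed there after the finger left and after the key press.
- **Key:** It went fully down, with the fingertips at 46 mm and 12 N. The depth reading then showed its top back at about 52 mm.
- **Surroundings:** The last pictures show the other things on the bench where they were at the start, and the robot is touching nothing.

**One disagreement:** the wheel never jumped ahead of the finger past midway as described. When I left it about 10° short of the middle stop, it stayed there with nothing touching it. I therefore pushed it all the way to the amber stop by camera measurement. I never saw the spring click it home, so its rest position is confirmed only by those images.

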